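# Drag a plastic panel back to the fixture's stop and clamp it

## Task

The white plastic panel has been slid too far back under the fixture's grey hood, and there is no edge to grip. Press down on top of it and drag it back out between the black rails until its front edge is fully home against the orange stop; only then swing the red-handled clamp bar all the way down so that its rubber pad rests on the panel. Let go, and leave everything else on the bench where it is.

Things in the scene. Friction and masses are not known exactly. Their poses are not given: they have to be found in the camera images.
- fixture: Fixed sheet fixture: blue base 290 x 170 x 10 mm, two black rails, orange front stop, grey rear hood. Origin on the bench under the channel's middle line, 130 mm from the stop's face; +x from the stop to the hood, +y to the clamp's side, z up. Channel bed at z = 10 mm; rails' inner faces at y = +-57 mm, 18 mm wide, tops at z = 18 mm, level with the panel's top.
- stop (a point): Middle of the orange stop's face that the panel must meet, at the height of the panel's top (fixture frame: x = -130, y = 0, z = 18 mm). Axes as the fixture. The stop bar is 15 mm thick, 150 mm wide and its top is at z = 20 mm.
- hood (a point): Middle of the lower front edge of the grey hood (fixture frame: x = 20, y = 0, z = 24 mm). The hood reaches from here 110 mm in +x, spans y = +-85 mm, its top is at z = 52 mm, and its back is closed.
- panel: Loose smooth white plastic panel 160 (x) x 110 (y) x 8 (z) mm, about 140 g, flat on the channel bed, 2 mm play each side, rear part under the hood. Origin: centre of its underside; axes as the fixture. Slides easily on the bed (friction about 0.25); rubber fingertips grip it far better: 8 to 20 N pressed down drags it. Its front edge starts 50 to 85 mm from the stop.
- panel_front (a point): Middle of the panel's front edge (towards the stop), at its top face: panel frame x = -80, y = 0, z = 8 mm. Its x in the stop's frame is the gap that is left.
- clamp (a joint): Angle of the clamp bar, rad: 0 = down, level, pad on the panel (stops there); 1.42 to 1.6 at the start (upright); limit 1.65. Axis along the fixture's x; closing swings the tip from straight up towards the fixture's -y and down. Stiff: it stays where left; about 2 N at the tip moves it. Can be pushed with shut fingers on the face away from the panel (the upper face when down).
- clamp_hinge (a point): Point on the clamp's hinge axis, mid-width of the bar (fixture frame: x = -30, y = 97, z = 30 mm). Axes as the fixture. Its bearing: two steel cheeks within 20 mm in x and 13 mm in y of this point, up to z = 40 mm.
- clamp_tip (a point): Free end of the clamp bar on its centre line, 150 mm from the hinge. Steel bar 24 mm wide (fixture's x), 10 mm thick; red end grip 26 mm wide, 14 mm thick, from 108 to 150 mm from the hinge; black rubber pad under it 82 to 112 mm from the hinge, to 12 mm below the centre line. Axes: x as the fixture; -y along the bar to the tip; z out of the face to push on.
- screwdriver: Screwdriver about 180 mm long lying right of the fixture (its -y side); origin under its middle. Leave alone.
- offcut: Grey sheet offcut 110 x 50 x 8 mm lying right of the fixture (its -y side), behind the screwdriver; origin under its centre. Leave alone.
- blower: Green and black hot-air tool, 290 mm long, 90 mm high, lying on the bench at the right; origin under its middle. Leave alone.
- bin_red: Red open parts bin 170 x 120 x 80 mm at the left; origin under its centre. Leave alone.
- bin_yellow: Yellow open parts bin 170 x 120 x 80 mm at the left; origin under its centre. Leave alone.
- cleaner: Amber bottle, 60 mm across, 150 mm high, at the left; origin under its centre. Leave alone.
- jar: White jar with a blue band, 70 mm across, 90 mm high, at the left; origin under its centre. Leave alone.
Mind the look-alikes: they are no part of the job. There is more than one size of the panel; the one meant has the size given above.

How it is judged:
By the outcome, as a careful person would: the job done as asked, in the order asked, and still so for the second after the job is handed in, with the robot touching nothing.
It also fails if it takes over 54 s, if anything falls off the work surface, if the arm or the gripper's body presses on something with over 40 N, if the wrist force passes 120 N, or if a joint passes its speed limit or range.

## Robot

A 6-joint arm with a two-finger parallel gripper is mounted at the origin on the work surface. World frame = base frame: x ahead of the robot, y to its left, z up, the work surface at z = 0. Lengths are in mm, angles in rad, forces in N, time in s.
With the tool pointing down it reaches from about 275 to 750 mm from the base axis. Payload 10.2 kg.
Tool frame: the origin (TCP) lies between the finger pads; the fingertips stand 11 mm ahead of it and the grasp point (between the pads) lies 8 mm behind it; z points along the fingers, y is the line along which they close (so a half turn about z gives the same grasp; the last joint's range is limited). The gripper opens to 85 mm and grips with 20 to 120 N. Pads are 22 mm wide; open, the fingers measure 114 mm over their backs; the gripper's body (76 mm by 85 mm) begins 54 mm behind the grasp point. The pads swing forward as they close: fully open they stand 13 mm farther back than shut.
Start: joints at [0.884, 0.313, 1.498, -0, 1.331, -0.223], TCP at [234.872, 469.539, 242.294] pointing down, gripper open.
Joint ranges: [-2.94, 2.94], [-0.97, 2.17], [0.19, 2.56], [-1.23, 4.37], [0.02, 3.11], [-2.88, 2.88]. Speed limits (rad/s): [2.39, 2.39, 3.01, 3.14, 3.14, 3.14].

## Interface

Orientations are given as a unit quaternion [w, x, y, z].
In Python, from rig import sense, eyes, finish_job gives the robot as it stands.
- The arm moves only by the shell command python3 -m jog 'ROWS' [FORCE]. ROWS is JSON, a list of rows, each a list of 7 numbers: the shift along the tool's x, y, z in m, then the turn, a rotation vector about the tool's x, y, z in rad, then the finger opening in m, from 0 to 0.0854. In form: [[dx, dy, dz, rx, ry, rz, gripper], ...]. A call has 1 to 5 rows; each row shifts and turns the commanded pose from where the row before left it, along the tool's axes as they then stand; what a row does not reach is not made up. A row lasts 1/10 s, in which the tool goes at most 50 mm and 8.59 degrees, less where a joint would pass 70% of its speed; a pose out of reach is approached as far as the arm can. A call is refused whole if a number of a shift passes 0.05 or a number of a turn 0.15, either way. A call with a gripper value outside its range is refused whole. The fingers move at their own pace and stop on an object; FORCE is the grip in N (left out, the last holds). Time passes only in rows, so rows that do not move let the fingers close. It gives the time, the measured TCP pose, the force, the opening and the grip force at its end, in the units of the state.
- sense(): the state, without advancing time (a new reading comes with each control period).
- eyes.capture(name): name is "scene" or "top"; returns the picture (480x640x3 uint8, red, green, blue); there is no depth.
- eyes.calibration(name): a dict with "fx", "fy", "cx", "cy" (pixels), "cam_to_world" (4x4, takes a point from camera to world coordinates). Camera axes: x right, y down, z forward; pixel columns grow to the right and rows downward; lengths in mm; the calibration is good to about 2 mm. A picture is of the moment at which its call begins. calibration takes no time and is no camera call.
- finish_job(): hands the job in; it is judged then, once.
The state is a dict: "time_s": time; "joints": joint angles; "dq": joint speeds; "tau": joint torques, N m; "eef_pos": TCP position; "ee_rot": TCP orientation; "force": force on the tool from outside, world axes, zero at the start; "wrist_torque": the same for the moment, N m; "grip_width": opening from 0.0 (shut) to 1.0 (fully open); "grip_force": force on a finger pad.
Only numpy, scipy, OpenCV 4.12 (cv2) and the standard library are available. Lean on these libraries where they do the work, as an engineer would, in place of code of your own. Each camera call takes 0.05 s, during which the arm holds its last target. There are 200 camera calls.

## Working session

There is one attempt and no reset: what is moved stays moved. The work goes in short steps, Python scripts to look and compute and a shell command to move; the robot and the scene stay as the last step left them, time stands still between calls to the robot, and variables do not carry over. Pictures are saved under pics/ and viewed, at most 10 in all, crops included, and the job is handed in when it is done.

```bash
mkdir -p pics
python3 - <<'E'
from rig import sense, eyes
import cv2,numpy as np
np.set_printoptions(precision=4,suppress=True)
for n in("scene","top"):
    im=eyes.capture(n); cv2.imwrite(f"pics/{n}0.png",im[:,:,::-1])
    c=eyes.calibration(n); print(n,c["fx"],c["fy"],c["cx"],c["cy"]);print(np.array(c["cam_to_world"]))
print(sense())
E
```

```text
scene 559.1299350712186 559.1299350712186 316.03043298218336 241.9852110494465
[[  -0.0581    0.8394   -0.5405 1471.7757]
 [   0.9983    0.0505   -0.0288   82.2339]
 [   0.0031   -0.5412   -0.8409 1510.0081]
 [   0.        0.        0.        1.    ]]
top 550.0937129699237 550.0937129699237 321.5932484646509 238.59337060234512
[[   0.0063   -0.9872    0.1592  347.3512]
 [  -0.9998   -0.0033    0.0193   30.0227]
 [  -0.0186   -0.1593   -0.9871 1351.5451]
 [   0.        0.        0.        1.    ]]
{'time_s': 0.1, 'joints': array([ 0.8836,  0.3134,  1.4984, -0.    ,  1.331 , -0.2234]), 'dq': array([ 0.0011,  0.0005, -0.0019,  0.0001,  0.0004, -0.0008]), 'tau': array([  0.0021, -41.2899, -26.0142,  -0.0002,   0.003 ,   0.    ]), 'eef_pos': array([234.7339, 469.3613, 241.802 ]), 'ee_rot': array([-0.0002,  0.2298,  0.9732, -0.0005]), 'force': array([ 0.1311, -0.5309,  0.1008]), 'wrist_torque': array([ 0.0181, -0.0373,  0.0186]), 'grip_force': 0.0, 'grip_width': 1.0006721655358624}
```

View pics/top0.png

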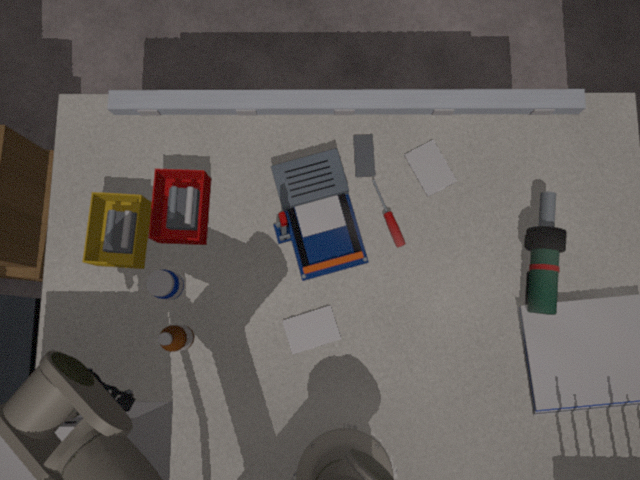

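View pics/scene0.png

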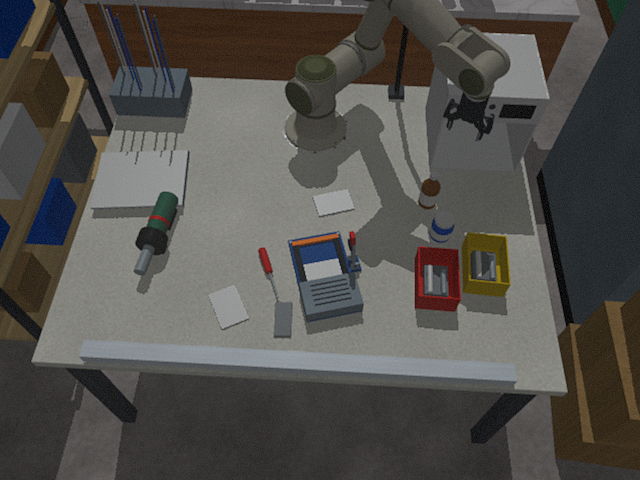

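```bash
cat > h.py <<'E'
import cv2,numpy as np
from rig import sense,eyes
np.set_printoptions(precision=3,suppress=True)
def ray(n,px,z):
    c=eyes.calibration(n);T=np.array(c["cam_to_world"])
    px=np.atleast_2d(np.asarray(px,float))
    d=np.c_[(px[:,0]-c["cx"])/c["fx"],(px[:,1]-c["cy"])/c["fy"],np.ones(len(px))]@T[:3,:3].T
    o=T[:3,3];return o+d*((z-o[2])/d[:,2])[:,None]
def proj(n,P):
    c=eyes.calibration(n);T=np.linalg.inv(np.array(c["cam_to_world"]))
    q=np.atleast_2d(P)@T[:3,:3].T+T[:3,3]
    return np.c_[c["fx"]*q[:,0]/q[:,2]+c["cx"],c["fy"]*q[:,1]/q[:,2]+c["cy"]]
def blob(n,im,lo,hi,box,z):
    h=cv2.cvtColor(im,cv2.COLOR_RGB2HSV);m=cv2.inRange(h,lo,hi)
    k=np.zeros_like(m);x0,y0,x1,y1=box;k[y0:y1,x0:x1]=255;m&=k
    ys,xs=np.nonzero(m);P=ray(n,np.c_[xs,ys],z)[:,:2]
    (c,s,a)=cv2.minAreaRect(P.astype(np.float32));
    b=cv2.boxPoints((c,s,a));e=b[1]-b[0];f=b[2]-b[1];l=e if np.hypot(*e)>np.hypot(*f) else f
    w,v=np.linalg.eigh(np.cov(P.T));
    return len(xs),P.mean(0),np.array(c),s,np.degrees(np.arctan2(v[1,1],v[0,1]))%180
E
python3 - <<'E'
from h import *
B={"top":(270,190,380,285),"scene":(280,225,365,320)}
for n in B:
    im=eyes.capture(n)
    print(n,"orange",*blob(n,im,(5,120,80),(20,255,255),B[n],20))
    pb={"top":(290,190,345,240),"scene":(295,255,350,283)}[n]
    print(n,"white",*blob(n,im,(0,0,150),(180,45,255),pb,18))
    print(n,"red",*blob(n,im,(170,120,60),(180,255,255),(275,200,300,240) if n=="top" else (340,225,365,262),160))
    x0,y0,x1,y1=B[n]
    cv2.imwrite(f"pics/{n}1.png",cv2.resize(im[y0:y1,x0:x1,::-1],None,fx=6,fy=6,interpolation=cv2.INTER_CUBIC)[:600,:800])
E
```

```text
top orange 401 [504.689  29.142] [518.016  66.3  ] (205.5505828857422, 96.57230377197266) 104.96833318254622
top white 0 [nan nan] [0. 0.] (0.0, 0.0) nan
top red 29 [586.112 138.858] [585.434 138.998] (31.545347213745117, 13.282974243164062) 8.558058727603338
scene orange 213 [505.282  26.736] [505.39  27.38] (17.458911895751953, 149.2457733154297) 105.77657875312521
scene white 525 [610.63   55.648] [615.484  38.745] (54.77022933959961, 142.4729461669922) 106.32898171154486
scene red 15 [587.164 138.592] [584.22  138.728] (41.29157257080078, 11.550298690795898) 9.140824749182315
  avg = a.mean(axis, **keepdims_kw)
  ret = um.true_divide(
h.py:19: RuntimeWarning: Degrees of freedom <= 0 for slice
  w,v=np.linalg.eigh(np.cov(P.T));
  c *= np.true_divide(1, fact)
  c *= np.true_divide(1, fact)
h.py:20: RuntimeWarning: Mean of empty slice.
  return len(xs),P.mean(0),np.array(c),s,np.degrees(np.arctan2(v[1,1],v[0,1]))%180
```

View pics/top1.png

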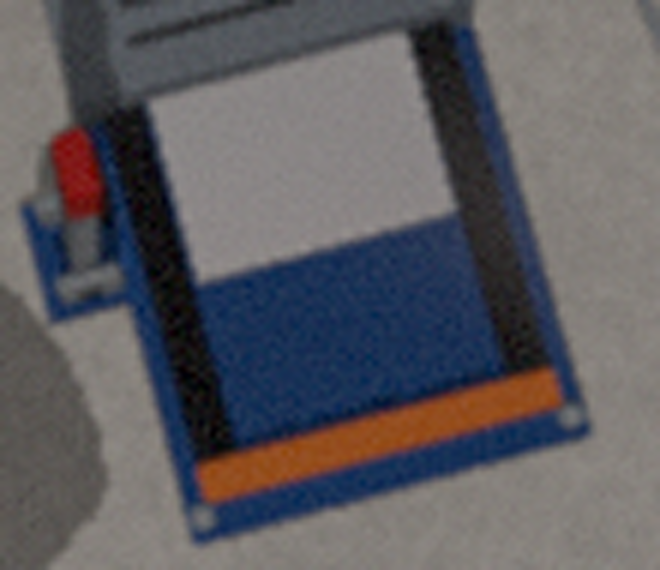

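View pics/scene1.png

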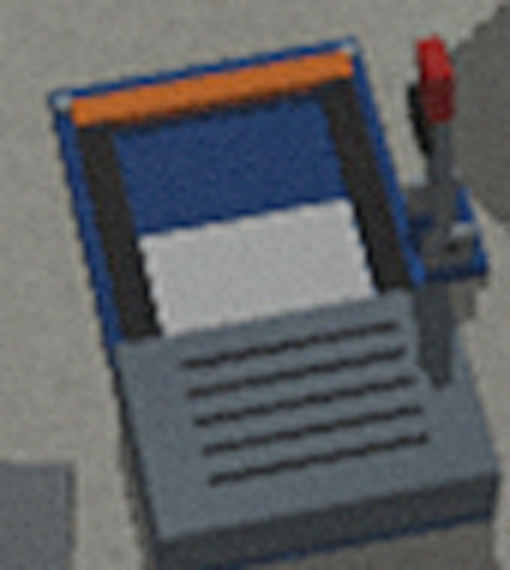

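```bash
cat >> h.py <<'E'
YAW=np.radians(15.3); EX=np.array([np.cos(YAW),np.sin(YAW)]);EY=np.array([-EX[1],EX[0]])
E
python3 - <<'E'
from h import *
n="top"
f=lambda p:np.array(p)/6+[270,190]
g=lambda p:np.array(p)/6+[280,225]
def show(k,n,P,z):
    w=ray(n,P,z)[:,:2];d=w[1]-w[0];print(k,n,w.round(1).tolist(),"mid",w.mean(0),"ang",np.degrees(np.arctan2(d[1],d[0]))%180,"len",np.hypot(*d))
show("stopface","top",f([(195,462),(555,370)]),20)
show("panelfront","top",f([(202,281),(458,213)]),18)
show("base","top",f([(195,543),(590,433)]),10)
show("hood","top",f([(150,98),(410,30)]),26)
show("stopouter","scene",g([(72,102),(350,52)]),20)
show("stopface","scene",g([(75,122),(352,75)]),20)
show("panelfront","scene",g([(140,237),(352,200)]),18)
show("base","scene",g([(52,95),(355,40)]),10)
# robust stop
for n,b in (("top",(295,240,365,280)),("scene",(285,228,345,250))):
    print(n,*blob(n,eyes.capture(n),(5,150,80),(20,255,255),b,20))
E
```

```text
stopface top [[492.0, 102.1], [530.2, -43.9]] mid [511.076  29.123] ang 104.65896612228765 len 150.96166140251918
panelfront top [[566.7, 100.3], [595.3, -4.6]] mid [581.03   47.835] ang 105.27341102392761 len 108.70134687758845
base top [[459.9, 102.3], [505.6, -58.6]] mid [482.793  21.855] ang 105.85972248423174 len 167.2489285057045
hood top [[641.6, 122.1], [670.5, 15.3]] mid [656.016  68.712] ang 105.12782943795929 len 110.64793797930717
stopouter scene [[518.7, -44.9], [478.2, 100.5]] mid [498.482  27.819] ang 105.57058179952904 len 150.95053359368757
stopface scene [[531.1, -42.3], [492.8, 102.1]] mid [511.969  29.913] ang 104.85447299370506 len 149.40746196985052
panelfront scene [[597.9, -3.3], [569.1, 105.0]] mid [583.459  50.805] ang 104.89426497562641 len 112.06477524334055
base scene [[508.6, -56.7], [463.6, 103.1]] mid [486.104  23.162] ang 105.70491941894404 len 165.97236063683607
top 384 [504.516  28.702] [504.785  28.834] (16.20534324645996, 148.2681427001953) 105.82064717834275
scene 202 [505.417  26.833] [505.669  26.789] (16.884273529052734, 147.96087646484375) 106.05620373343689
```

```bash
sed -i 's/15\.3/15.4/' h.py
cat >> h.py <<'E'
S0=np.array([512.2,29.8])
def where():
    s=sense();p=s["eef_pos"];w,x,y,z=s["ee_rot"]
    from scipy.spatial.transform import Rotation as R
    M=R.from_quat([x,y,z,w]).as_matrix();d=p[:2]-S0
    print("t",s["time_s"],"fix x %.1f y %.1f z %.1f tip %.1f"%(d@EX-130,d@EY,p[2],p[2]-11),"yaw_y %.2f"%np.degrees(np.arctan2(M[1,1],M[0,1])),"zaxis",M[:,2],"F",s["force"],"grip",s["grip_width"])
E
python3 -m jog '[[0,0,0,0,0,0.14,0],[0,0,0,0,0,0.14,0],[0,0,0,0,0,0.14,0],[0,0,0,0,0,0.14,0],[0,0,0,0,0,0.14,0]]'
python3 -m jog '[[0,0,0,0,0,0.138,0],[-0.041,0.021,0,0,0,0,0],[-0.041,0.021,0,0,0,0,0],[-0.041,0.021,0,0,0,0,0],[-0.041,0.021,0,0,0,0,0]]'
python3 -m jog '[[-0.041,0.021,0,0,0,0,0],[-0.041,0.021,0,0,0,0,0],[-0.041,0.021,0,0,0,0,0],[-0.041,0.021,0,0,0,0,0],[0,0,0,0,0,0,0]]'
python3 -c "from h import *;where()"
```

```text
time_s: 0.8
eef_pos: [234.8, 469.5, 242.2]
ee_rot: [-0.0, 0.552, 0.834, -0.0]
force: [-0.8, 0.0, 0.8]
grip_width: 0.143
grip_force: 0.0
time_s: 1.3
eef_pos: [360.3, 332.3, 242.4]
ee_rot: [0.0, 0.606, 0.796, 0.0]
force: [0.2, 1.5, -0.7]
grip_width: -0.004
grip_force: 0.0
time_s: 1.8
eef_pos: [486.7, 194.3, 241.8]
ee_rot: [0.0, 0.608, 0.794, -0.0]
force: [-0.7, 1.1, -0.4]
grip_width: -0.003
grip_force: 0.0
t 1.8 fix x -110.9 y 165.4 z 241.8 tip 230.8 yaw_y 15.11 zaxis [ 0.    -0.001 -1.   ] F [-0.655  1.081 -0.393] grip -0.003461929923473923
```

```bash
python3 -m jog '[[-0.041,0.023,0,0,0,0,0],[-0.041,0.023,0,0,0,0,0],[-0.041,0.023,0,0,0,0,0],[-0.042,0.022,0,0,0,0,0],[0,0,0,0,0,0,0]]' >/dev/null
python3 -m jog '[[0,0,0.045,0,0,0,0],[0,0,0.045,0,0,0,0],[0,0,0.045,0,0,0,0],[0,0,0.045,0,0,0,0],[0,0,0.02,0,0,0,0]]' >/dev/null
python3 -m jog '[[0,0,0,0,0,0,0],[0,0,0,0,0,0,0]]' >/dev/null
python3 - <<'E'
from h import *
where()
im=eyes.capture("top");cv2.imwrite("pics/top2.png",cv2.resize(im[180:290,265:385,::-1],None,fx=5,fy=5,interpolation=cv2.INTER_CUBIC))
E
```

```text
t 3.0 fix x -21.0 y 5.1 z 43.4 tip 32.4 yaw_y 15.44 zaxis [ 0.001 -0.    -1.   ] F [0.059 0.066 1.109] grip 0.0009999536248927038
```

View pics/top2.png

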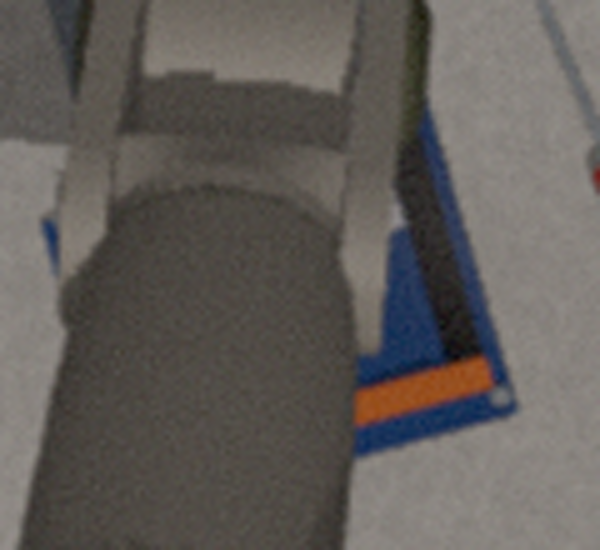

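The arm hides the fixture from above; only the stop's right end (425,390) and the right rail show. The force reading will guide the press.

```bash
python3 -m jog '[[-0.005,0,0.005,0,0,0,0],[0,0,0.005,0,0,0,0],[0,0,0.002,0,0,0,0],[0,0,0,0,0,0,0]]' |grep -E "pos|force"
python3 -m jog '[[0,0,0.001,0,0,0,0],[0,0,0.001,0,0,0,0],[0,0,0,0,0,0,0]]' |grep -E "pos|force"
python3 -c "from h import *;where()"
```

```text
eef_pos: [616.8, 58.2, 30.1]
force: [-0.1, 0.1, -0.4]
grip_force: 0.0
eef_pos: [617.3, 58.3, 29.1]
force: [-1.3, 0.7, 4.9]
grip_force: 2.3
t 3.75 fix x -21.1 y -0.4 z 29.1 tip 18.1 yaw_y 15.42 zaxis [ 0.001 -0.    -1.   ] F [-1.288  0.711  4.91 ] grip 0.0007936649987515777
```

```bash
python3 -m jog '[[0,0,0.001,0,0,0,0],[0,0,0,0,0,0,0]]' |grep -E "pos|force"
python3 -m jog '[[0,0,0.0005,0,0,0,0],[0,0,0,0,0,0,0]]' |grep -E "pos|force"
```

```text
eef_pos: [617.8, 58.2, 29.1]
force: [-3.4, -0.6, 11.3]
grip_force: 5.5
eef_pos: [618.0, 58.2, 29.0]
force: [-2.8, -0.4, 14.4]
grip_force: 7.1
```

```bash
python3 -m jog '[[0,-0.003,0,0,0,0,0],[0,-0.006,0,0,0,0,0],[0,-0.006,0,0,0,0,0],[0,-0.006,0,0,0,0,0],[0,-0.006,0,0,0,0,0]]' |grep -E "pos|force"
python3 -c "from h import *;where()"
```

```text
eef_pos: [592.8, 51.0, 29.0]
force: [2.7, 0.2, 11.1]
grip_force: 5.4
t 4.65 fix x -46.6 y -1.0 z 29.0 tip 18.0 yaw_y 15.41 zaxis [ 0.006 -0.    -1.   ] F [ 2.727  0.172 11.129] grip -0.0020620042620318325
```

```bash
python3 -m jog '[[0,-0.006,0.0003,0,0,0,0],[0,-0.006,0,0,0,0,0],[0,-0.006,0,0,0,0,0],[0,-0.006,0,0,0,0,0],[0,-0.006,0,0,0,0,0]]' |grep -E "pos|force"
python3 -m jog '[[0,-0.004,0,0,0,0,0],[0,-0.004,0,0,0,0,0],[0,-0.002,0,0,0,0,0],[0,0,0,0,0,0,0]]' |grep -E "pos|force"
python3 -c "from h import *;where()"
```

```text
eef_pos: [564.4, 42.9, 29.0]
force: [3.6, 0.8, 13.8]
grip_force: 6.6
eef_pos: [554.6, 40.2, 29.0]
force: [1.1, -0.7, 15.2]
grip_force: 7.4
t 5.55 fix x -86.4 y -1.3 z 29.0 tip 18.0 yaw_y 15.40 zaxis [ 0.007 -0.001 -1.   ] F [ 1.112 -0.689 15.197] grip 9.999395776740539e-05
```

Dragged about 65 mm so far; now small steps until the lateral force rises.

```bash
for i in 1 ; do
python3 -m jog '[[0,-0.002,0,0,0,0,0],[0,-0.001,0,0,0,0,0]]' |grep -E "pos|^force"
python3 -m jog '[[0,-0.001,0,0,0,0,0],[0,-0.001,0,0,0,0,0]]' |grep -E "pos|^force"
python3 -m jog '[[0,-0.001,0,0,0,0,0],[0,-0.001,0,0,0,0,0]]' |grep -E "pos|^force"
python3 -m jog '[[0,-0.001,0,0,0,0,0],[0,-0.001,0,0,0,0,0]]' |grep -E "pos|^force"
done
```

```text
eef_pos: [552.0, 39.5, 29.0]
force: [3.8, 1.1, 13.5]
eef_pos: [550.2, 38.9, 29.0]
force: [2.7, 1.7, 13.4]
eef_pos: [548.3, 38.4, 29.0]
force: [2.7, 0.4, 13.7]
eef_pos: [546.4, 37.9, 29.0]
force: [2.6, 1.6, 14.2]
```

```bash
python3 -m jog '[[0,-0.001,0,0,0,0,0],[0,-0.001,0,0,0,0,0]]' |grep -E "pos|^force"
python3 -m jog '[[0,-0.001,0,0,0,0,0],[0,-0.001,0,0,0,0,0]]' |grep -E "pos|^force"
python3 -c "from h import *;where()"
```

```text
eef_pos: [544.8, 37.4, 29.0]
force: [4.6, 1.6, 12.3]
eef_pos: [542.9, 36.8, 29.0]
force: [5.2, 1.7, 11.9]
t 6.75 fix x -98.6 y -1.4 z 29.0 tip 18.0 yaw_y 15.40 zaxis [ 0.009 -0.001 -1.   ] F [ 5.196  1.69  11.945] grip 0.00034558986311442156
```

```bash
python3 -m jog '[[0,-0.001,0.0002,0,0,0,0],[0,-0.001,0,0,0,0,0]]' |grep -E "pos|^force"
python3 -m jog '[[0,-0.001,0,0,0,0,0],[0,-0.001,0,0,0,0,0]]' |grep -E "pos|^force"
python3 -m jog '[[0,0,0,0,0,0,0],[0,0,0,0,0,0,0]]' |grep -E "pos|^force"
```

```text
eef_pos: [541.2, 36.3, 29.0]
force: [5.4, 2.3, 13.7]
eef_pos: [539.3, 35.7, 29.0]
force: [6.2, 1.8, 12.8]
eef_pos: [539.2, 35.7, 29.0]
force: [5.0, 0.9, 14.0]
```

```bash
python3 -m jog '[[0,0,-0.005,0,0,0,0],[0,0,-0.04,0,0,0,0],[0,0,-0.05,0,0,0,0],[0,0,-0.05,0,0,0,0],[0,0,-0.05,0,0,0,0]]' |grep -E "pos|^force"
python3 -m jog '[[0.03,0,-0.015,0,0,0,0],[0.045,0,0,0,0,0,0],[0.045,0,0,0,0,0,0],[0.045,0,0,0,0,0,0],[0.045,0,0,0,0,0,0]]' |grep -E "pos|^force"
python3 - <<'E'
from h import *
where()
for n,(x0,y0,x1,y1) in {"top":(270,180,380,285),"scene":(280,225,380,320)}.items():
    im=eyes.capture(n);cv2.imwrite(f"pics/{n}3.png",im[:,:,::-1]);
    globals()[n]=cv2.resize(im[y0:y1,x0:x1,::-1],None,fx=4,fy=4,interpolation=cv2.INTER_CUBIC)
h=min(top.shape[0],scene.shape[0]);cv2.imwrite("pics/both3.png",np.hstack([top[:h,:400],scene[:h,:400]]))
E
```

```text
eef_pos: [535.3, 36.1, 223.4]
force: [1.0, -0.1, -0.4]
eef_pos: [479.1, 240.0, 236.4]
force: [0.8, 0.3, 0.3]
t 8.35 fix x -106.1 y 211.4 z 236.4 tip 225.4 yaw_y 15.40 zaxis [-0. -0. -1.] F [0.841 0.343 0.271] grip -0.0019076296032655331
```

View pics/both3.png

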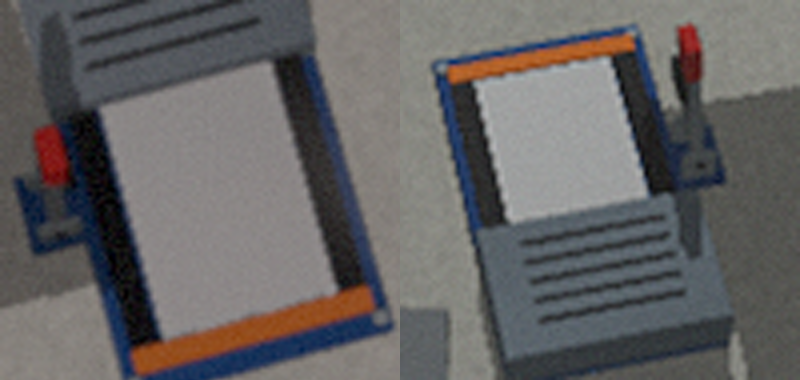

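Panel meets the orange stop along its whole front edge in both views (top crop edge (165,335)–(335,290), scene crop (475,80)–(615,58)), no blue strip left; the clamp is still upright. Next I go outside the clamp.

```bash
python3 - <<'E'
from h import *
for n in("top","scene"):
    im=cv2.imread(f"pics/{n}3.png")
    for y in(-40,0,40):
        P=[np.r_[S0+EX*t+EY*y,19] for t in np.arange(-10,14,2)]
        print(n,y,[tuple(int(v) for v in cv2.getRectSubPix(im,(1,1),tuple(map(float,q)))[0,0][::-1]) for q in proj(n,P)])
E
python3 -m jog '[[-0.02,0.025,0,0,0,0,0],[-0.02,0.025,0,0,0,0,0],[-0.02,0.026,0,0,0,0,0],[-0.01,0,0.03,0,0,0,0],[0,0,0.03,0,0,0,0]]' |grep -E "pos|^force"
python3 -m jog '[[0,0,0,0,0,0,0],[0,0,0,0,0,0,0]]' >/dev/null
python3 -c "from h import *;where()"
```

```text
top -40 [(150, 80, 33), (148, 78, 31), (149, 77, 30), (149, 79, 33), (144, 81, 47), (136, 95, 81), (128, 117, 117), (136, 133, 133), (140, 137, 137), (140, 136, 135), (140, 135, 134), (140, 136, 135)]
top 0 [(148, 78, 31), (149, 80, 32), (147, 75, 29), (146, 74, 30), (140, 78, 43), (127, 89, 74), (121, 111, 110), (131, 129, 128), (139, 136, 135), (142, 137, 137), (139, 135, 137), (141, 137, 135)]
top 40 [(150, 79, 34), (149, 78, 31), (149, 79, 29), (148, 78, 34), (140, 77, 50), (124, 97, 88), (128, 120, 120), (135, 134, 135), (140, 137, 136), (140, 136, 135), (140, 136, 134), (138, 134, 134)]
scene -40 [(177, 97, 39), (178, 99, 41), (169, 94, 39), (150, 82, 34), (140, 93, 64), (135, 120, 115), (143, 143, 145), (159, 165, 165), (162, 167, 167), (161, 164, 163), (159, 161, 161), (158, 159, 159)]
scene 0 [(174, 96, 37), (174, 93, 36), (171, 90, 36), (155, 90, 49), (141, 95, 69), (138, 120, 111), (140, 143, 144), (151, 156, 158), (158, 164, 165), (158, 162, 161), (159, 161, 159), (159, 162, 161)]
scene 40 [(177, 98, 44), (171, 92, 38), (162, 83, 29), (150, 89, 54), (138, 102, 89), (139, 124, 120), (145, 147, 149), (152, 156, 158), (159, 161, 164), (158, 160, 162), (158, 161, 160), (158, 161, 158)]
eef_pos: [573.0, 189.2, 175.5]
force: [-0.1, 0.2, -0.2]
t 9.15 fix x -29.5 y 139.4 z 177.1 tip 166.1 yaw_y 15.40 zaxis [-0. -0. -1.] F [0.048 0.242 0.311] grip 0.0009744439804341721
```

```bash
python3 -m jog '[[-0.012,0,0.011,0,0,0,0],[-0.012,0,0,0,0,0,0],[-0.01,0,0.001,0,0,0,0],[-0.01,0,0.001,0,0,0,0],[-0.01,0,0.001,0,0,0,0]]' |grep -E "pos|^force"
python3 -m jog '[[-0.010,0,0.002,0,0,0,0],[-0.010,0,0.003,0,0,0,0],[-0.010,0,0.005,0,0,0,0],[0,0,0,0,0,0,0]]' |grep -E "pos|^force"
python3 - <<'E'
from h import *
where()
im=eyes.capture("scene");cv2.imwrite("pics/s4.png",cv2.resize(im[200:330,270:410,::-1],None,fx=4,fy=4,interpolation=cv2.INTER_CUBIC))
E
```

```text
eef_pos: [586.7, 138.3, 162.7]
force: [0.9, 3.0, 0.0]
eef_pos: [594.4, 108.6, 151.4]
force: [-0.1, -0.3, 0.0]
t 10.05 fix x -29.8 y 54.2 z 151.4 tip 140.4 yaw_y 15.33 zaxis [-0.001 -0.001 -1.   ] F [-0.083 -0.276  0.028] grip -0.0018156950943553208
```

View pics/s4.png

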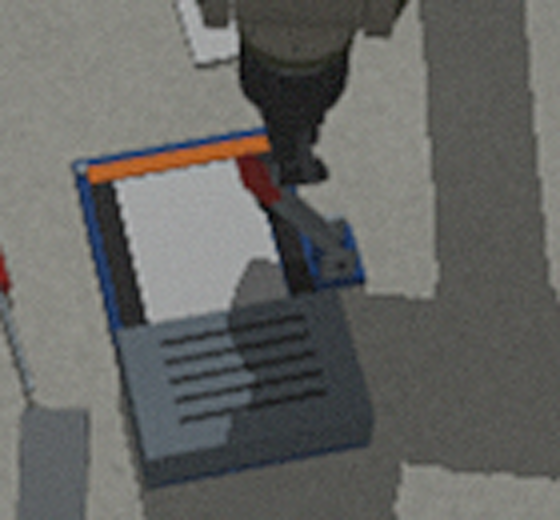

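The clamp bar is leaning over, with the red grip at (260,178) just ahead of the fingertip at (310,170). The push works, so I continue along the arc.

```bash
python3 -m jog '[[-0.009,0,0.006,0,0,0,0],[-0.009,0,0.006,0,0,0,0],[-0.009,0,0.007,0,0,0,0],[-0.007,0,0.008,0,0,0,0],[-0.007,0,0.008,0,0,0,0]]' |grep -E "pos|^force"
python3 -m jog '[[-0.007,0,0.009,0,0,0,0],[-0.005,0,0.01,0,0,0,0],[-0.005,0,0.01,0,0,0,0],[-0.004,0,0.01,0,0,0,0],[0,0,0,0,0,0,0]]' |grep -E "pos|^force"
python3 -c "from h import *;where()"
```

```text
eef_pos: [605.4, 69.8, 116.5]
force: [-0.0, 0.3, 1.3]
eef_pos: [610.1, 50.0, 76.4]
force: [-0.9, -0.5, 0.8]
t 11.1 fix x -30.3 y -6.5 z 76.4 tip 65.4 yaw_y 15.39 zaxis [-0.003  0.    -1.   ] F [-0.916 -0.545  0.8  ] grip 0.0017420079022069728
```

```bash
python3 -m jog '[[-0.003,0,0.009,0,0,0,0],[-0.003,0,0.009,0,0,0,0],[-0.002,0,0.006,0,0,0,0],[0,0,0.002,0,0,0,0],[0,0,0,0,0,0,0]]' |grep -E "pos|^force"
python3 -m jog '[[0,0,0.001,0,0,0,0],[0,0,0.001,0,0,0,0],[0,0,0,0,0,0,0]]' |grep -E "pos|^force"
```

```text
eef_pos: [612.8, 42.6, 51.9]
force: [-0.5, 0.1, -0.1]
eef_pos: [613.0, 42.7, 50.4]
force: [-0.1, -0.4, 0.2]
```

```bash
python3 -m jog '[[0,0,0.001,0,0,0,0],[0,0,0.001,0,0,0,0],[0,0,0,0,0,0,0]]' |grep -E "pos|^force"
python3 -m jog '[[0,0,0.001,0,0,0,0],[0,0,0.0005,0,0,0,0],[0,0,0,0,0,0,0]]' |grep -E "pos|^force"
python3 -c "from h import *;where()"
```

```text
eef_pos: [612.9, 42.7, 48.2]
force: [0.2, 0.0, 0.1]
eef_pos: [613.0, 42.7, 48.0]
force: [-4.7, -0.0, 10.9]
t 12.5 fix x -29.4 y -14.4 z 48.0 tip 37.0 yaw_y 15.42 zaxis [ 0. -0. -1.] F [-4.708 -0.016 10.945] grip 0.0015831817048136624
```

```bash
python3 -m jog '[[0,0,0.001,0,0,0,0],[0,0,0,0,0,0,0]]' |grep -E "pos|^force"
python3 -m jog '[[0,0,-0.005,0,0,0,0],[0,0,-0.04,0,0,0,0],[0,0,-0.05,0,0,0,0],[0,0,-0.05,0,0,0,0],[0,0,-0.05,0,0,0,0]]' |grep -E "pos|^force"
python3 -m jog '[[0.03,0,0,0,0,0,0],[0.045,-0.01,0,0,0,0,0],[0.045,-0.01,0,0,0,0,0],[0.045,-0.01,0,0,0,0,0],[0.045,0,0,0,0,0,0]]' |grep -E "pos|^force"
python3 -m jog '[[0,0,0,0,0,0,0],[0,0,0,0,0,0,0]]' |grep -E "pos|^force"
python3 - <<'E'
from h import *
where()
for n,(x0,y0,x1,y1) in {"top":(270,180,380,285),"scene":(280,225,380,320)}.items():
    im=eyes.capture(n);cv2.imwrite(f"pics/{n}5.png",im[:,:,::-1]);
    globals()[n]=cv2.resize(im[y0:y1,x0:x1,::-1],None,fx=4,fy=4,interpolation=cv2.INTER_CUBIC)
    print(n,*blob(n,im,(170,120,60),(180,255,255),(290,190,350,260) if n=="top" else (295,230,350,290),37))
    for y in(-40,0,40):
        P=[np.r_[S0+EX*t+EY*y,19] for t in np.arange(-4,10,2)]
        print(y,[tuple(int(v) for v in cv2.getRectSubPix(im,(1,1),tuple(map(float,q)))[0,0]) for q in proj(n,P)])
print("expected grip centre",S0+100*EX+(97-129)*EY)
h=380;cv2.imwrite("pics/both5.png",np.hstack([top[:h,:400],scene[:h,:400]]))
E
```

```text
eef_pos: [613.1, 42.7, 48.0]
force: [-8.7, 0.2, 19.2]
eef_pos: [612.5, 42.8, 242.7]
force: [0.9, 0.4, -0.1]
eef_pos: [526.7, 238.6, 241.0]
force: [0.7, -0.0, 0.2]
eef_pos: [527.8, 237.8, 240.6]
force: [0.2, -0.6, -0.0]
t 13.9 fix x -59.7 y 196.3 z 240.6 tip 229.6 yaw_y 15.52 zaxis [-0. -0. -1.] F [ 0.241 -0.572 -0.009] grip 0.0008134546481815089
top 26 [616.216  28.808] [616.272  29.551] (21.615585327148438, 39.424964904785156) 114.75235303780856
-40 [(148, 75, 26), (143, 80, 46), (135, 95, 81), (132, 120, 120), (137, 134, 136), (139, 135, 136), (141, 136, 137)]
0 [(145, 73, 28), (140, 76, 42), (128, 89, 73), (122, 111, 108), (134, 129, 129), (140, 135, 135), (140, 135, 134)]
40 [(146, 74, 28), (141, 80, 52), (128, 98, 92), (131, 122, 121), (139, 137, 136), (143, 139, 138), (141, 137, 135)]
scene 9 [617.892  35.311] [616.879  34.37 ] (27.41547393798828, 18.524883270263672) 12.911031588653174
-40 [(152, 80, 37), (140, 92, 65), (134, 120, 115), (142, 143, 145), (157, 163, 164), (160, 166, 165), (160, 163, 160)]
0 [(154, 89, 50), (137, 91, 65), (136, 118, 106), (140, 142, 139), (153, 157, 156), (161, 166, 165), (160, 164, 164)]
40 [(153, 92, 59), (139, 100, 90), (140, 125, 122), (146, 152, 152), (153, 159, 159), (160, 163, 163), (159, 162, 162)]
expected grip centre [617.107  25.505]
```

View pics/both5.png

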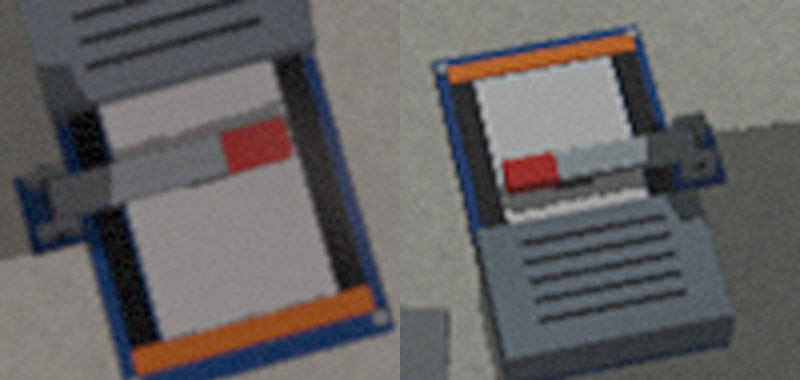

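The clamp bar lies level across the panel, with the red grip at (257,145) in the top crop. The panel is still flush with the orange stop in both views, and the robot is clear.

```bash
python3 -c "from rig import finish_job;print(finish_job())"
```

```text
the job is handed in; nothing more can be done
None
```

I dragged the panel home against the orange stop, then swung the clamp bar down until its pad rested on the panel. The robot was clear of everything when I handed the job in, 13.9 s into the 54 s allowed; no verdict came back.

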